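# Put the tray of sanding drums back in its rack

### The job

Slide the blue tray with its sanding drums into the free lower slot of the wooden rack until it is fully home against the back stop, then swing the yellow catch fully shut across its front. Keep all four drums standing in the tray and leave the other things on the bench where they are.

Things in the scene. Friction and masses are not known exactly. Their poses are not given: they have to be found in the camera images.
- tray: light-blue open plastic tray, 120 mm (its x) by 150 mm (its y), walls 30 mm high, walls and floor 5 mm thick, divided into 2 x 3 pockets, four of them holding drums; stands on the bench, about 340 g loaded. Origin: centre of its underside, z up. Its front faces -x and carries an upright fin handle (see tray_grip)
- tray_grip (a point): grip point on the tray's upright blue fin handle, at (-90, 0, 36) mm in the tray's frame, same axes; hold with the fingers closing along the tray's y. The fin is 12 mm thick (y), from x = -60 (the tray's front wall) to -115 mm and z = 2 to 50 mm
- rack: wooden rack fixed to the bench, 190 mm wide (its y), 123 mm deep, 190 mm tall. Origin: on the bench under the middle of the lower opening's front face; x points into the rack, z up. The free slot is the lower one: 156 mm wide (flared to 176 mm in the first 20 mm), floor at z = 15 mm (ramped in the first 20 mm), back stop at x = 108 mm; guide strips along both sides leave 38 mm above the floor
- header_edge (a point): middle of the lower front edge of the header board above the lower slot, at (-10, 0, 95) mm in the rack's frame. The board stands from here up to z = 190 mm over the rack's whole width: the tool must lean back to work close to the opening
- slot_home (a point): where the tray's origin lies when the tray is fully home in the lower slot: (48, 0, 15) mm in the rack's frame, same axes as the rack. A home tray still projects 12 mm from the rack's front face
- catch (a joint): yellow swing catch at the right (-y) side of the lower slot, turning about an upright pivot; rad: 0 = shut, its arm along the rack's +y across the tray's front (6 mm ahead of a home tray); 1.57 = arm straight out of the rack (-x); 2.4 = fully open. Stays where it is left. Knob in the rack's frame: pivot + 45 mm * (-sin, cos) of the angle
- catch_pivot (a point): pivot of the catch, at (-23, -100, 26.5) mm in the rack's frame. The arm is 58 mm long, 10 mm thick, from 1 to 15 mm above this point
- catch_knob (a point): centre of the top of the upright red knob on the catch arm: a cylinder of 16 mm diameter, from 41 to 86 mm above the bench, 45 mm from the pivot
- drum0: sanding drum standing loose in a pocket of the tray, 36 mm diameter, 45 mm tall, 40 g; origin centre of its underside (5 mm above the tray's underside)
- drum1: sanding drum standing loose in a pocket of the tray, 36 mm diameter, 45 mm tall, 40 g; origin centre of its underside (5 mm above the tray's underside)
- drum2: sanding drum standing loose in a pocket of the tray, 36 mm diameter, 45 mm tall, 40 g; origin centre of its underside (5 mm above the tray's underside)
- drum3: sanding drum standing loose in a pocket of the tray, 36 mm diameter, 45 mm tall, 40 g; origin centre of its underside (5 mm above the tray's underside)
- sleeve: empty terracotta-coloured sanding sleeve standing on the bench, tube 48 mm outside diameter, 55 mm tall; origin centre of underside
- jar: amber glass jar with steel cap, 60 mm diameter, 75 mm tall; origin centre of underside
- screwdriver: screwdriver lying on the bench, along its own x
- scraper: flat scraper lying on the bench, along its own x
- glue: yellow glue bottle with orange cap, 60 mm diameter, 170 mm tall, standing; origin centre of underside
- strip: laminated wooden strip lying on the bench, 40 x 160 x 32 mm, long along its own y; origin centre of underside
- cup: white cup, 72 mm diameter, 90 mm tall, standing; origin centre of underside
Not all that is in view belongs to the job. Leave any green look-alike of the tray alone.

How it is judged:
On the way, in this order (a step that is already met when the one before it is completed fails the run):
1. the loaded tray is fully home in the lower slot while the catch is still open (x of tray in the frame of slot_home between -0.006 and 0.006 m and y of tray in the frame of slot_home between -0.006 and 0.006 m and z of tray in the frame of slot_home between -0.005 and 0.006 m and angle between the x axis of tray and the x axis of rack, either way round below 0.06 rad and angle between tray's own z axis and vertical below 0.06 rad and value of joint catch above 0.8 rad), for 0.2 s.
2. the catch is shut across the front of the tray (x of tray in the frame of slot_home between -0.006 and 0.006 m and y of tray in the frame of slot_home between -0.006 and 0.006 m and z of tray in the frame of slot_home between -0.005 and 0.006 m and angle between the x axis of tray and the x axis of rack, either way round below 0.06 rad and angle between tray's own z axis and vertical below 0.06 rad and value of joint catch below 0.15 rad), for 0.2 s.
At the end, for the whole second after the job is handed in: The tray lies level in the lower slot, at rest, within 6 mm of home in depth, sideways and height (5 mm downwards) and square to the rack within 0.06 rad; the catch is within 0.15 rad of closed; all four drums stand in the tray's pockets, on its floor (within 9 mm) and upright within 0.25 rad (all of step 2 and x of drum0 in the frame of tray between -0.055 and 0.055 m and y of drum0 in the frame of tray between -0.07 and 0.07 m and z of drum0 in the frame of tray between 0 and 0.014 m and angle between each of drum0, drum1, drum2, drum3's own z axis and vertical below 0.25 rad and x of drum1 in the frame of tray between -0.055 and 0.055 m and y of drum1 in the frame of tray between -0.07 and 0.07 m and z of drum1 in the frame of tray between 0 and 0.014 m and x of drum2 in the frame of tray between -0.055 and 0.055 m and y of drum2 in the frame of tray between -0.07 and 0.07 m and z of drum2 in the frame of tray between 0 and 0.014 m and x of drum3 in the frame of tray between -0.055 and 0.055 m and y of drum3 in the frame of tray between -0.07 and 0.07 m and z of drum3 in the frame of tray between 0 and 0.014 m and linear speed of tray below 0.02 m/s); the robot touches nothing.
It fails at once if another thing on the bench (sleeve, jar, screwdriver, scraper, glue, strip or cup) is moved more than 40 mm from its place (distance of any of sleeve, jar, screwdriver, scraper, glue, strip, cup from where it was at the start of the episode above 0.04 m).
It also fails if it takes over 62 s, if anything falls off the work surface, if the arm or the gripper's body presses on something with over 40 N, if the wrist force passes 120 N, or if a joint passes its speed limit or range.

### The arm

A 6-joint arm with a two-finger parallel gripper is mounted at the origin on the work surface. World frame = base frame: x ahead of the robot, y to its left, z up, the work surface at z = 0. Lengths are in m, angles in rad, forces in N, time in s.
With the tool pointing down it reaches from about 0.25 to 0.85 m from the base axis. Payload 12.5 kg.
Tool frame: the origin (TCP) lies at the very end of the fingers, on their centre line; the grasp point (between the pads) lies env.grip_depth behind it (env.grip_depth is the distance from the TCP to the grasp point, in m); z points along the fingers, y is the line along which they close (so a half turn about z gives the same grasp; the last joint's range is limited). The gripper opens to 93 mm and grips with 3 to 60 N. Pads are 15 mm wide; open, the fingers measure 128 mm over their backs; the gripper's body (75 mm by 188 mm) begins 65 mm behind the grasp point.
Start: joints at [1.238, 0.351, 1.652, -0, 1.139, -0.085], TCP at [0.135, 0.533, 0.219] pointing down, gripper open.
Joint ranges: [-2.75, 2.75], [-0.79, 2.1], [0.01, 2.65], [-1.57, 4.71], [0.07, 3.14], [-2.87, 2.87]. Speed limits (rad/s): [2.22, 2.22, 2.79, 3.14, 3.14, 3.14].

### API

Orientations are given as a rotation vector (axis times angle).
In Python, from rig import env gives the robot as it stands. The module is installed in compiled form; this text tells all that it offers. Calls block until the motion is done:
- env.move_ptp(position, orientation): joint-space move of the TCP to a pose.
- env.line_to(position, ori=None, speed=0.15): straight line of the TCP; ori=None keeps the orientation; speed is the mean speed in m/s.
- env.move_j(angles): joint-space move.
- env.move_gripper(opening, f_grip=None): opening from 0.0 (shut) to 1.0 (fully open); f_grip is the grip in N (None keeps the last); returns when the fingers have stopped.
- env.sleep(seconds).
- env.inverse_kinematics(position, orientation): joint angles nearest the present ones, or None.
- env.capture(name): name is "scene" or "top" or "wrist"; returns (picture, depth): 384x512x3 uint8, red, green, blue; 384x512 float32, m along the optical axis (not along the pixel's ray), 0 where there is no reading.
- env.calibration(name): a dict with "vfov" (degrees; the focal length in pixels is half the picture's height over the tangent of half this angle, whatever the lens; pixels are square), "cx", "cy" (the principal point, pixels), "distortion" ([k1, k2, p1, p2, k3] as OpenCV has them; the pictures are not rectified), "world_from_camera" (4x4, takes a point from camera to world coordinates). Camera axes: x right, y down, z forward; pixel columns grow to the right and rows downward; lengths in m; the calibration is good to about 2 mm. A picture is of the moment at which its call begins: read the wrist's pose just before it. calibration takes no time and is no camera call; for the wrist camera it gives the pose at the moment of the call.
A pose or a line that the arm cannot do raises env.PlanningError and nothing moves.
- env.close_job(): hands the job in; it is judged then, once.
Trained networks look in the newest picture that a camera, given by its name, has taken for a name from the list of things; names that differ only in an ending like _2 or _b are one class to them, and where a whole thing is asked for, a point or a joint stands for the part that bears it (a point fixed in the world has none). Each returns a list of dicts, best first, with "score" (0 to 1); they miss things now and then, are a little off and sometimes report something else, mostly with a low value. They report only what shows in the picture. A call takes as long as a camera call. They do not tell look-alikes from the thing itself.
- env.find_in(camera, thing): "extent" ([centre column, centre row, width, height] in pixels, round what is visible of it).
- env.place_of(camera, thing): "centre" ([column, row] in pixels: a listed point, or the origin of a listed thing).
Readings, each from a call of its own:
- env.read_clock(): time.
- env.read_joint_positions(): joint angles.
- env.read_joint_velocities(): joint speeds.
- env.read_effort(): joint torques, N m.
- env.read_ee_pos(): TCP position.
- env.read_tcp_rot(): TCP orientation.
- env.read_force(): force on the tool from outside, world axes, zero at the start.
- env.read_moment(): the same for the moment, N m.
- env.read_opening(): opening from 0.0 (shut) to 1.0 (fully open).
- env.read_grasp_force(): force on a finger pad.
Only numpy, scipy, OpenCV 4.12 (cv2) and the standard library are available. Lean on these libraries where they do the work, as an engineer would, in place of code of your own. Each camera call takes 0.05 s, during which the arm holds its last target. There are 200 camera calls.

## Working session

There is one attempt and no reset: what is moved stays moved. The work goes in short steps, each a Python script; the robot and the scene stay as the last script left them, time stands still between calls to the robot, and variables do not carry over. Pictures are saved under pics/ and viewed, at most 10 in all, crops included, and the job is handed in when it is done.

```bash
mkdir -p pics; cat > h.py <<'E'
import numpy as np, cv2
from rig import env
from scipy.spatial.transform import Rotation as R
def K(c):
    f=192/np.tan(np.radians(c['vfov'])/2)
    return np.array([[f,0,c['cx']],[0,f,c['cy']],[0,0,1]])
def ray(cam,px,c=None):
    c=c or env.calibration(cam); T=np.array(c['world_from_camera'])
    u=cv2.undistortPoints(np.array([[px]],float),K(c),np.array(c['distortion'],float))[0,0]
    return T[:3,3],T[:3,:3]@np.array([u[0],u[1],1])
def at_z(cam,px,z,c=None):
    o,d=ray(cam,px,c); return o+d*(z-o[2])/d[2]
def cloud(cam,depth,c=None):
    c=c or env.calibration(cam); T=np.array(c['world_from_camera'])
    v,u=np.mgrid[:384,:512]; p=np.stack([u.ravel(),v.ravel()],1).astype(float)[:,None]
    n=cv2.undistortPoints(p,K(c),np.array(c['distortion'],float))[:,0]
    P=np.c_[n,np.ones(len(n))]*depth.reshape(-1,1)
    return (P@T[:3,:3].T+T[:3,3]).reshape(384,512,3)
def proj(cam,p,c=None):
    c=c or env.calibration(cam); T=np.linalg.inv(np.array(c['world_from_camera']))
    return cv2.projectPoints(np.atleast_2d(p).astype(float),cv2.Rodrigues(T[:3,:3])[0],T[:3,3],K(c),np.array(c['distortion'],float))[0][:,0]
E
cat > a.py <<'E'
from h import *
for n in ("scene","top"):
    p,d=env.capture(n); cv2.imwrite(f"pics/{n}0.png",p[...,::-1]); np.save(n,d); np.save(n+"c",p)
    C=cloud(n,d)
    for t in ("tray_grip","tray","header_edge","slot_home","catch_pivot","catch_knob","rack"):
        for r in env.place_of(n,t)[:2]:
            q=np.array(r['centre']); i=np.clip(q.round().astype(int),0,[511,383])
            print(n,t,q.round(1),round(r['score'],2),C[i[1],i[0]].round(3))
print(env.grip_depth, env.read_clock())
E
python3 a.py; cd pics; python3 -c "
import cv2,numpy as np
cv2.imwrite('both.png',cv2.resize(np.vstack([cv2.imread('scene0.png'),cv2.imread('top0.png')]),(400,600)))"
```

```text
scene tray_grip [ 93.9 227.6] 0.86 [ 0.262 -0.519  0.042]
scene tray_grip [226.5 214.4] 0.71 [ 0.51  -0.211  0.048]
scene tray [ 85.2 260.3] 0.98 [ 0.318 -0.59   0.005]
scene tray [247.6 235.1] 0.92 [ 0.592 -0.201  0.011]
scene header_edge [336.9 159.3] 0.66 [0.682 0.088 0.179]
scene header_edge [231.4 237.7] 0.58 [ 0.582 -0.258  0.036]
scene slot_home [346.9 186.9] 0.87 [0.731 0.087 0.099]
scene catch_pivot [314.3 188.4] 0.7 [0.62  0.077 0.036]
scene catch_knob [305.7 171.2] 0.43 [ 0.518  0.168 -0.   ]
scene catch_knob [333. 139.] 0.33 [0.47  0.403 0.005]
scene rack [335.7 183. ] 0.56 [0.69  0.09  0.089]
top tray_grip [359.  271.3] 0.85 [ 0.256 -0.513  0.045]
top tray_grip [281.6 207.9] 0.72 [ 0.491 -0.213  0.055]
top tray [275.  183.5] 0.78 [ 0.586 -0.188  0.024]
top tray [375.4 257.2] 0.72 [ 0.307 -0.592  0.002]
top header_edge [178.6 173.1] 0.69 [ 0.625  0.195 -0.002]
top header_edge [183.3 155.3] 0.45 [0.695 0.179 0.016]
top slot_home [182.2 157.8] 0.77 [0.683 0.182 0.014]
top catch_pivot [205.8 175. ] 0.56 [0.613 0.082 0.04 ]
top catch_pivot [222.8 224.4] 0.5 [0.425 0.011 0.031]
top catch_knob [202.8 184.4] 0.57 [0.572 0.087 0.084]
top rack [181.3 169.4] 0.87 [0.623 0.168 0.105]
0.0188 0.8
```

View pics/scene0.png

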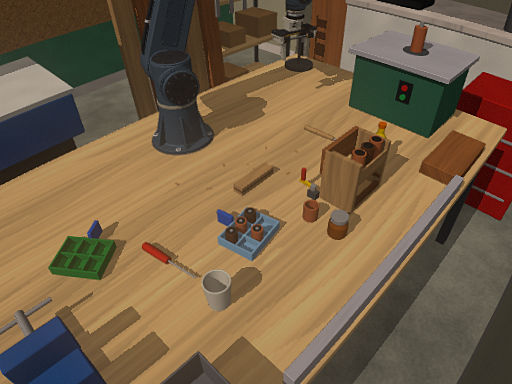

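View pics/top0.png

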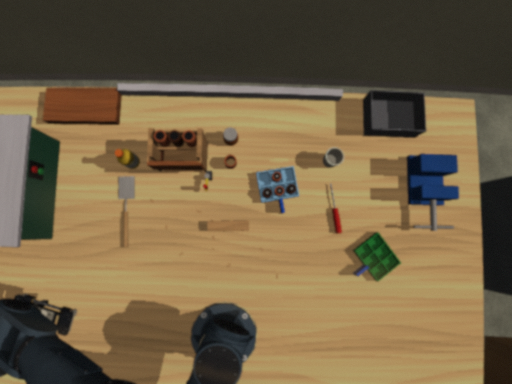

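The trays are at top (276,184), blue with drums, and top (377,257), green and empty. The blue one fits the description; I'll confirm it from the wrist camera.

```bash
cat > b.py <<'E'
from h import *
t=np.radians(0)
ori=R.from_matrix(np.array([[1,0,0],[0,-1,0],[0,0,-1.]])).as_rotvec()
print("start rot",R.from_rotvec(env.read_tcp_rot()).as_matrix().round(2).tolist())
ims=[]
for k,(pos) in enumerate([(0.50,0.13,0.36),(0.48,-0.19,0.30)]):
    print(env.inverse_kinematics(pos,ori))
    env.move_ptp(pos,ori); env.sleep(.3)
    c=env.calibration("wrist"); p,d=env.capture("wrist"); C=cloud("wrist",d,c)
    np.savez(f"w{k}",p=p,d=d,C=C); ims.append(p[...,::-1])
    print("cam",np.array(c['world_from_camera'])[:3].round(2).tolist())
    for t in ("tray_grip","tray","header_edge","slot_home","catch_pivot","catch_knob","rack"):
        for r in env.place_of("wrist",t)[:2]:
            q=np.array(r['centre']); i=np.clip(q.round().astype(int),0,[511,383])
            print(k,t,q.round(1),round(r['score'],2),C[i[1],i[0]].round(3))
cv2.imwrite("pics/w01.png",cv2.resize(np.hstack(ims),(800,300),interpolation=cv2.INTER_AREA))
print(env.read_clock())
E
python3 b.py
```

```text
start rot [[-0.97, 0.25, 0.0], [0.25, 0.97, -0.0], [-0.0, -0.0, -1.0]]
[ 1.64238590e-01  1.78507908e-01  1.53066639e+00 -4.44089210e-16
  1.43241836e+00  1.73503492e+00]
cam [[0.0, -0.97, -0.24, 0.56], [-1.0, -0.0, 0.0, 0.13], [-0.0, 0.24, -0.97, 0.53]]
0 tray_grip [481.1 152.9] 0.62 [ 0.501 -0.208  0.051]
0 tray [463.4  95.8] 0.7 [ 0.586 -0.182  0.027]
0 header_edge [459.1  94.7] 0.43 [ 0.588 -0.187  0.009]
0 slot_home [223.6  25.2] 0.76 [0.685 0.182 0.015]
0 catch_pivot [290.4  80.2] 0.91 [0.604 0.086 0.044]
0 catch_pivot [480.4 154.5] 0.4 [ 0.499 -0.207  0.05 ]
0 catch_knob [293.4 106. ] 0.61 [0.567 0.085 0.086]
0 catch_knob [93.1 44. ] 0.61 [0.653 0.36  0.059]
0 rack [226.7  63.7] 0.91 [0.631 0.179 0.007]
0 rack [462.6  96.5] 0.53 [ 0.586 -0.182  0.027]
[-4.67106537e-01  2.14141200e-01  1.62984914e+00 -4.44089210e-16
  1.29760231e+00  1.10368979e+00]
cam [[0.0, -0.97, -0.24, 0.55], [-1.0, -0.0, 0.0, -0.19], [-0.0, 0.24, -0.97, 0.47]]
1 tray_grip [278.1 141.2] 0.69 [ 0.504 -0.214  0.05 ]
1 tray [262.4  77.3] 0.8 [ 0.585 -0.193  0.027]
1 tray [257.5  55.5] 0.3 [ 0.607 -0.188  0.051]
1 catch_pivot [51.4 59.3] 0.66 [0.608 0.075 0.044]
1 catch_pivot [135.5 191.7] 0.43 [ 0.431 -0.017  0.033]
1 catch_knob [27.  93.1] 0.73 [0.564 0.081 0.089]
5.4583
```

View pics/w01.png

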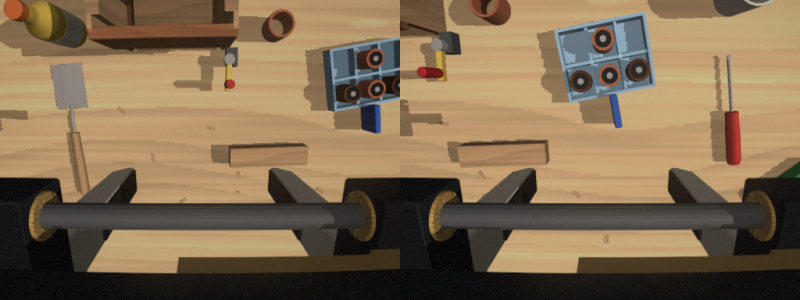

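The blue tray with its four drums is confirmed: in the right half of the picture it is at about (605,55), with the fin at (616,110). The catch arm points straight out of the rack at (230,70) in the left half, and the rack's header front is at (163,37). Next I fit both poses from depth.

```bash
cat > c.py <<'E'
from h import *
def rect(P):
    r=cv2.minAreaRect((P[:,:2]*1000).astype(np.float32)); return [np.round(x,1) for x in r]
def near(C,p,r): return np.linalg.norm(C[...,:2]-p,axis=-1)<r
for k in (1,):
    W=np.load(f"w{k}.npz"); C=W['C']; p=W['p'].astype(int); h=cv2.cvtColor(W['p'],cv2.COLOR_RGB2HSV)
    blue=(h[...,0]>95)&(h[...,0]<130)&(h[...,1]>60)
    m=near(C,[0.585,-0.19],.14)&blue
    rim=C[m&(C[...,2]>.024)&(C[...,2]<.037)]; fin=C[m&(C[...,2]>.044)&(C[...,2]<.056)&near(C,[.5,-.21],.05)]
    print("rim",len(rim),rect(rim),"z",np.median(rim[:,2])); print("fin",len(fin),rect(fin),fin.mean(0),np.median(fin[:,2]))
C=np.load("w0.npz")['C']
m=near(C,[.65,.17],.2)&(C[...,2]>.17)&(C[...,2]<.21)
P=C[m]; print("hdr top",len(P),rect(P),np.median(P[:,2]),P.min(0),P.max(0))
# front face of header: first hit per y
m=near(C,[.62,.17],.13)&(C[...,2]>.105)&(C[...,2]<.18); P=C[m]; print("hdr face",len(P))
if len(P)>50:
    f=np.polyfit(P[:,1],P[:,0],1); print(f,np.std(P[:,0]-np.polyval(f,P[:,1])),P.min(0),P.max(0))
T=cloud("top",np.load("top.npy"))
m=near(T,[.69,.17],.14)&(T[...,2]>.16)&(T[...,2]<.21); P=T[m]; print("top",rect(P),np.median(P[:,2]),P.min(0),P.max(0))
W=np.load("w0.npz"); h=cv2.cvtColor(W['p'],cv2.COLOR_RGB2HSV)
m=near(C,[.58,.085],.07)&((h[...,0]<6)|(h[...,0]>174))&(h[...,1]>150)&(C[...,2]>.078); print("knob top",m.sum(),C[m].mean(0))
m=near(C,[.58,.085],.07)&(h[...,0]>20)&(h[...,0]<32)&(h[...,1]>150)&(C[...,2]>.035)&(C[...,2]<.047); print("arm",m.sum(),rect(C[m]))
E
python3 c.py
```

```text
rim 1355 [array([ 587.3, -195.4]), array([118. , 148.3]), np.float64(11.5)] z 0.028684527846326913
fin 389 [array([ 502.5, -211.6]), array([55.6, 11.7]), np.float64(11.4)] [ 0.50334113 -0.21137945  0.05113516] 0.05117904152699282
hdr top 5147 [array([647.8, 181.7]), array([ 52.2, 190.7]), np.float64(0.7)] 0.19100929948103512 [0.62068465 0.08608169 0.17001384] [0.67301001 0.27697038 0.19387436]
hdr face 2861
[0.0936672 0.6197527] 0.019619858332478517 [0.62044504 0.0862434  0.10502672] [0.69156168 0.27410995 0.17998792]
top [array([689.4, 180.5]), array([133.8, 189.9]), np.float64(0.8)] 0.19006519612591366 [0.62165474 0.08515946 0.16000066] [0.7572556  0.27624197 0.20910561]
knob top 160 [0.55174601 0.09028633 0.24623337]
arm 105 [array([577.4,  81.4]), array([ 7.3, 45.7]), np.float64(87.8)]
```

```bash
cat >> h.py <<'E'
TR=np.array([.5873,-.1954,0]); TY=np.radians(11.5)
RK=np.array([.6315,.1812,0]); RY=np.radians(.75)
def tool(yaw,t=np.radians(30)):
    c,s=np.cos(t),np.sin(t)
    return R.from_euler('z',yaw)*R.from_matrix([[-c,0,-s],[0,1,0],[s*0,0,0]] if 0 else np.array([[-c,0,s],[0,1,0],[-s,0,-c]]))
GR=np.array([-.089,0,.035])
def pose(origin,yaw,rel=GR,back=0,t=np.radians(30)):
    """TCP pose putting the grasp point at rel in frame (origin,yaw), retreated by back along the tool"""
    r=tool(yaw,t); g=np.array(origin)+R.from_euler('z',yaw).apply(rel)
    return g+r.as_matrix()[:,2]*(env.grip_depth-back), r.as_rotvec()
def rk(*v): return RK+R.from_euler('z',RY).apply(v)
def stat(s=""):
    print(s,"t",round(env.read_clock(),2),"tcp",np.round(env.read_ee_pos(),4),"F",np.round(env.read_force(),1),"M",np.round(env.read_moment(),2),"op",round(env.read_opening(),3),"gf",round(env.read_grasp_force(),1))
def shot(k,things=()):
    c=env.calibration("wrist"); p,d=env.capture("wrist"); C=cloud("wrist",d,c); np.savez(f"w{k}",p=p,d=d,C=C)
    cv2.imwrite(f"pics/w{k}.png",p[...,::-1]); return p,d,C
def traypose(p,C,p0,zs):
    h=cv2.cvtColor(p,cv2.COLOR_RGB2HSV); b=(h[...,0]>95)&(h[...,0]<130)&(h[...,1]>60)
    b&=np.linalg.norm(C[...,:2]-np.array(p0)[:2],axis=-1)<.15
    for z in zs:
        P=C[b&(abs(C[...,2]-z)<.012)]
        if len(P)>50: print("blue z",z,len(P),cv2.minAreaRect((P[:,:2]*1000).astype(np.float32)))
E
python3 - <<'E'
from h import *
env.move_gripper(.65,60)
env.move_ptp(*pose(TR,TY,back=.09)); stat("above")
env.line_to(pose(TR,TY)[0],speed=.1); stat("at")
env.move_gripper(0,60); stat("closed")
q=pose(TR+[0,0,.05],TY)[0]; env.line_to(q,speed=.08); env.sleep(.2); stat("lifted")
p,d,C=shot(2)
E
```

```text
Traceback (most recent call last):
rig.PlanningError: the arm cannot take that pose within its joint ranges
```

```bash
python3 - <<'E'
from h import *
def flip(o): return (R.from_rotvec(o)*R.from_euler('z',np.pi)).as_rotvec()
for nm,o,y in (("tray",TR,TY),("home",rk(.048,0,.017),RY),("pre",rk(-.1,0,.06),RY)):
  for t in (0,15,20,25,30,35,40):
    for b in (0,.09):
      P,O=pose(o,y,back=b,t=np.radians(t))
      for f in (0,1):
        s=env.inverse_kinematics(P,flip(O) if f else O)
        print(nm,t,b,f,None if s is None else np.round(s,2)) if b==0 or s is None else 0
E
```

```text
tray 0 0 0 [-0.49  0.63  1.8  -0.    0.71 -2.26]
tray 0 0 1 [-0.49  0.63  1.8  -0.    0.71  0.88]
tray 15 0 0 [-0.58  0.58  1.94  0.42  0.46 -2.71]
tray 15 0 1 [-0.58  0.58  1.94  0.42  0.46  0.43]
tray 20 0 0 None
tray 20 0 1 [-0.61  0.58  1.99  0.66  0.41  0.17]
tray 25 0 0 None
tray 25 0 1 [-0.64  0.58  2.03  0.96  0.4  -0.14]
tray 25 0.09 0 None
tray 30 0 0 [-0.67  0.59  2.06  1.25  0.42  2.68]
tray 30 0 1 [-0.67  0.59  2.06  1.25  0.42 -0.46]
tray 30 0.09 0 None
tray 35 0 0 [-0.71  0.6   2.1   1.5   0.47  2.41]
tray 35 0 1 [-0.71  0.6   2.1   1.5   0.47 -0.73]
tray 40 0 0 [-0.74  0.63  2.12  1.68  0.55  2.2 ]
tray 40 0 1 [-0.74  0.63  2.12  1.68  0.55 -0.94]
home 0 0 0 [ 0.22  0.7   1.59 -0.    0.85 -1.36]
home 0 0 1 [0.22 0.7  1.59 0.   0.85 1.78]
home 15 0 0 [ 0.25  0.63  1.77 -0.13  0.49 -1.23]
home 15 0 1 [ 0.25  0.63  1.77 -0.13  0.49  1.91]
home 20 0 0 [ 0.26  0.61  1.83 -0.23  0.37 -1.13]
home 20 0 1 [ 0.26  0.61  1.83 -0.23  0.37  2.02]
home 25 0 0 [ 0.27  0.61  1.88 -0.44  0.25 -0.91]
home 25 0 1 [ 0.27  0.61  1.88 -0.44  0.25  2.23]
home 30 0 0 [ 0.28  0.61  1.93 -0.94
[... 223 characters left out ...]
ome 40 0 1 [ 0.3   0.62  2.02  3.94  0.25 -2.13]
pre 0 0 0 [ 0.29  0.43  1.95 -0.    0.75 -1.3 ]
pre 0 0 1 [0.29 0.43 1.95 0.   0.75 1.84]
pre 15 0 0 [ 0.33  0.36  2.11 -0.2   0.43 -1.08]
pre 15 0 1 [ 0.33  0.36  2.11 -0.2   0.43  2.06]
pre 20 0 0 [ 0.35  0.35  2.16 -0.37  0.32 -0.91]
pre 20 0 1 [ 0.35  0.35  2.16 -0.37  0.32  2.24]
pre 25 0 0 [ 0.37  0.35  2.21 -0.71  0.23 -0.56]
pre 25 0 1 [ 0.37  0.35  2.21 -0.71  0.23  2.59]
pre 30 0 0 [ 0.38  0.35  2.25 -1.34  0.19  0.09]
pre 30 0 1 None
pre 35 0 0 [0.41 0.36 2.3  4.32 0.24 0.73]
pre 35 0 1 [ 0.41  0.36  2.3   4.32  0.24 -2.41]
pre 35 0.09 1 None
pre 40 0 0 [0.43 0.39 2.34 3.99 0.35 1.08]
pre 40 0 1 [ 0.43  0.39  2.34  3.99  0.35 -2.06]
```

```bash
sed -i 's/np.radians(30)/np.radians(15)/g; s/GR=.*/GR=np.array([-.091,0,.035])/' h.py
python3 - <<'E'
from h import *
env.move_gripper(.65,60)
env.move_ptp(*pose(TR,TY,back=.09)); stat("above")
env.line_to(pose(TR,TY)[0],speed=.1); stat("at")
env.move_gripper(0,60); stat("closed")
q=pose(TR+[0,0,.05],TY)[0]; env.line_to(q,speed=.08); env.sleep(.2); stat("lifted")
p,d,C=shot(2)
traypose(p,C,TR,(.08,.07,.1))
E
```

```text
above t 9.53 tcp [ 0.4802 -0.2172  0.1039] F [-0.4 -1.1 -0.3] M [-0.04  0.16  0.01] op 0.652 gf 0.0
at t 10.57 tcp [ 0.5031 -0.2128  0.0173] F [ 0.8 -0.4 -0.6] M [0.02 0.16 0.03] op 0.649 gf 0.0
closed t 11.4 tcp [ 0.5029 -0.2126  0.0168] F [-0.1 -0.2  0.8] M [-0.1   0.17 -0.14] op 0.125 gf 60.0
lifted t 12.38 tcp [ 0.5026 -0.2124  0.0663] F [-0.2  0.1 -3.7] M [-0.06  0.57 -0.  ] op 0.123 gf 60.0
blue z 0.08 609 ((506.2860107421875, -205.73037719726562), (70.67483520507812, 11.371021270751953), 20.740558624267578)
blue z 0.07 517 ((474.5767822265625, -217.6262664794922), (2.298161745071411, 11.364639282226562), 12.191054344177246)
blue z 0.1 1823 ((507.9751892089844, -210.79388427734375), (70.27957153320312, 11.856088638305664), 11.432673454284668)
```

View pics/w2.png

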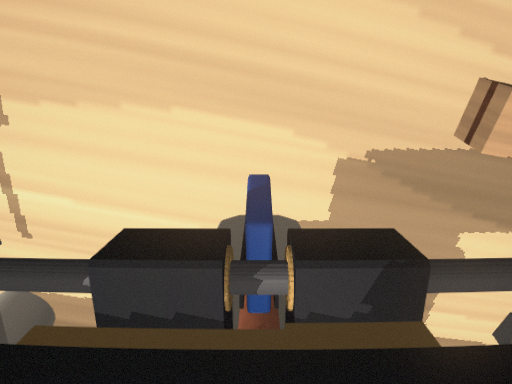

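The fin is held at (258,240) and the tray has lifted (-3.7 N). I check pitch from the fin's top edge and the scene camera's depth of the tray.

```bash
cat >> h.py <<'E'
def fin(p,C):
    h=cv2.cvtColor(p,cv2.COLOR_RGB2HSV); b=(h[...,0]>105)&(h[...,0]<130)&(h[...,1]>120)&(C[...,2]>.03)
    r=R.from_rotvec(env.read_tcp_rot()); q=C[b]-env.read_ee_pos(); q=q[np.linalg.norm(q,axis=1)<.08]
    yaw=np.arctan2(*r.as_matrix()[:2,1][::-1])-np.pi/2
    l=R.from_euler('z',-yaw).apply(q); xb=np.round(l[:,0]/.004)
    for i in np.unique(xb):
        s=l[xb==i]
        if len(s)>8: print("  fin x %.0f zmax %.1f ymid %.1f"%(i*4,1000*(np.percentile(s[:,2],90)+env.read_ee_pos()[2]),1000*np.median(s[:,1])))
def trayscene():
    p,d=env.capture("scene"); C=cloud("scene",d); h=cv2.cvtColor(p,cv2.COLOR_RGB2HSV)
    b=(h[...,0]>95)&(h[...,0]<115)&(h[...,1]>50)&(h[...,2]>110)&(C[...,2]>.02)&(abs(C[...,0]-.58)<.16)&(C[...,1]>-.4)&(C[...,1]<.35)
    return p,C,b
E
python3 - <<'E'
from h import *
W=np.load("w2.npz"); fin(W['p'],W['C'])
p,C,b=trayscene(); P=C[b]; cv2.imwrite("pics/s3.png",cv2.resize(p[170:290,170:350,::-1],None,fx=4,fy=4)); print(len(P))
l=R.from_euler('z',-TY).apply(P-TR)
for x in range(-60,61,15):
    s=l[abs(l[:,0]-x/1000)<.006]
    if len(s)>5: print(x,len(s),(np.percentile(s[:,2],[50,95])*1000).round(1))
E
```

```text
fin x -28 zmax 101.4 ymid 0.8
  fin x -24 zmax 101.4 ymid 0.8
  fin x -20 zmax 101.3 ymid 0.3
  fin x -16 zmax 101.4 ymid 0.3
  fin x -12 zmax 101.3 ymid 0.3
  fin x -8 zmax 101.1 ymid 1.2
  fin x 12 zmax 101.7 ymid -0.4
  fin x 16 zmax 101.2 ymid 0.6
  fin x 20 zmax 101.2 ymid 0.8
  fin x 24 zmax 100.9 ymid 0.8
  fin x 28 zmax 100.1 ymid 2.9
760
-60 32 [78.2 84.3]
-45 28 [71.6 80.7]
-30 30 [68.9 79.6]
-15 29 [66.6 80.2]
0 102 [74.6 78.1]
15 112 [60.5 78.4]
30 112 [62.3 78.3]
45 77 [67.3 78.4]
60 103 [78.2 80.5]
```

View pics/s3.png

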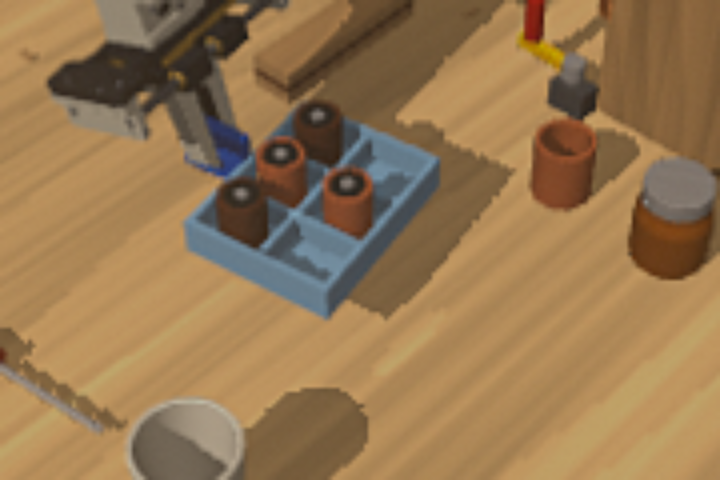

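Tray level, all four drums standing. Carry to the front of the slot.

```bash
python3 - <<'E'
from h import *
o=TR.copy(); o[2]=.11
env.line_to(pose(o,TY)[0],speed=.12)
o2=rk(-.11,0,.11); m=np.array([o2[0],TR[1]+.05,.11])
env.line_to(*pose(m,RY),speed=.15)
env.line_to(*pose(o2,RY),speed=.2)
env.line_to(*pose(rk(-.11,0,.018),RY),speed=.1)
env.sleep(.2); stat("pre")
p,d,C=shot(4); fin(p,C)
p,C,b=trayscene(); cv2.imwrite("pics/s4.png",cv2.resize(p[110:270,220:420,::-1],None,fx=3.7,fy=3.7))
T,d=env.capture("top"); C=cloud("top",d); np.savez("t4",p=T,C=C); h=cv2.cvtColor(T,cv2.COLOR_RGB2HSV)
b=(h[...,0]>90)&(h[...,0]<118)&(h[...,1]>50)&(abs(C[...,0]-.54)<.12)&(abs(C[...,1]-.18)<.12)&(C[...,2]>.03)&(C[...,2]<.06)
print(b.sum(),cv2.minAreaRect((C[b][:,:2]*1000).astype(np.float32)), "expect",rk(-.11,0,0))
E
```

```text
pre t 16.95 tcp [0.4357 0.1787 0.0353] F [-0.1  0.6 -4.4] M [0.03 0.56 0.01] op 0.124 gf 60.0
  fin x -28 zmax 70.3 ymid 0.9
  fin x -24 zmax 70.4 ymid 0.5
  fin x -20 zmax 70.4 ymid 0.7
  fin x -16 zmax 70.3 ymid 0.7
  fin x -12 zmax 70.3 ymid 0.5
  fin x -8 zmax 69.9 ymid 0.3
  fin x 12 zmax 70.2 ymid 0.5
  fin x 16 zmax 70.2 ymid 0.7
  fin x 20 zmax 70.1 ymid 0.5
  fin x 24 zmax 70.2 ymid 0.2
  fin x 28 zmax 69.2 ymid 1.3
267 ((514.1880493164062, 177.53729248046875), (125.49999237060547, 146.9617919921875), 1.3476688861846924) expect [0.52150942 0.17976014 0.        ]
```

View pics/s4.png

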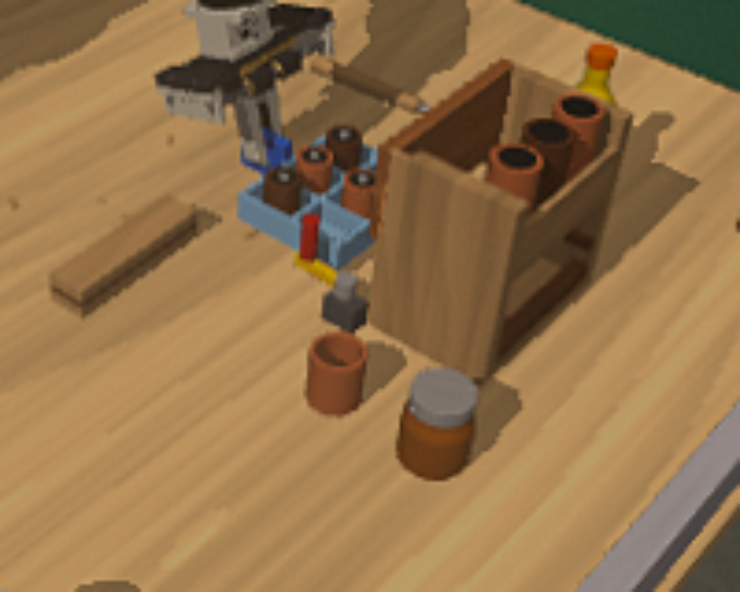

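The tray sits lined up in front of the slot at (310,200), with the catch (320,255) clear to the side. Insert with a force guard.

```bash
cat > ins.py <<'E'
from h import *
import sys
x0,x1,z=map(float,sys.argv[1:4])
for x in np.arange(x0,x1+1e-6,.012 if x1<.04 else .004):
    env.line_to(pose(rk(x,0,z),RY)[0],speed=.08)
    F=env.read_force(); print(round(x,3),np.round(F,1),np.round(env.read_moment(),2))
    if np.hypot(F[0],F[1])>12: print("stop"); break
stat()
E
python3 ins.py -.098 .034 .018
```

```text
-0.098 [ 0.7 -0.2 -4.8] [ 0.04  0.63 -0.02]
-0.086 [ 0.2 -0.1 -4.1] [ 0.03  0.66 -0.04]
-0.074 [-0.   0.2 -2.9] [ 0.05  0.6  -0.  ]
-0.062 [-1.8  0.8 -4. ] [0.03 0.59 0.02]
-0.05 [-0.6 -0.5 -3.1] [-0.08  0.57 -0.03]
-0.038 [ 0.2 -0.3 -3.7] [ 0.03  0.68 -0.04]
-0.026 [ 0.5 -0.2 -3.8] [-0.02  0.62  0.04]
-0.014 [-0.6 -0.7 -3.2] [ 0.02  0.65 -0.01]
-0.002 [ 0.3 -0.9 -3.8] [ 0.02  0.62 -0.03]
0.01 [-0.2 -0.8 -4.5] [-0.01  0.62  0.03]
0.022 [-0.6 -0.7 -4.3] [ 0.    0.66 -0.01]
0.034 [-1.1  0.3 -4.3] [0.05 0.64 0.03]
 t 20.7 tcp [0.5792 0.1804 0.0347] F [-1.1  0.3 -4.3] M [0.05 0.64 0.03] op 0.123 gf 60.0
```

Free of contact so far. Lower to the floor, then push to the stop.

```bash
python3 - <<'E'
from h import *
for z in (.0165,.0155,.0145,.0135):
    env.line_to(pose(rk(.034,0,z),RY)[0],speed=.03); F=env.read_force(); print(z,np.round(F,1),np.round(env.read_moment(),2))
    if F[2]>-1.5: break
for x in np.arange(.037,.058,.002):
    env.line_to(pose(rk(x,0,z+.0005),RY)[0],speed=.05); F=env.read_force(); print(round(x,3),np.round(F,1),np.round(env.read_moment(),2),np.round(env.read_ee_pos(),4))
    if F[0]<-10: break
stat()
E
```

```text
0.0165 [-0.1  1.  -3.3] [-0.    0.59  0.01]
0.0155 [ 0.1 -0.  -3.7] [0.02 0.59 0.02]
0.0145 [-4.3  0.7  2.4] [-0.13  0.5  -0.03]
0.037 [ 0.2 -0.6 -1.6] [-0.06  0.25  0.05] [0.5827 0.1806 0.0318]
0.039 [-0.6 -0.1 -0.9] [ 0.05  0.22 -0.  ] [0.5846 0.1806 0.0319]
0.041 [ 0.1  0.  -1.7] [ 0.03  0.25 -0.03] [0.5866 0.1806 0.0319]
0.043 [-0.3  0.6 -0.4] [-0.    0.29  0.  ] [0.5885 0.1807 0.0319]
0.045 [-0.1 -0.  -0.9] [ 0.04  0.25 -0.01] [0.5905 0.1807 0.0319]
0.047 [-0.5  0.2 -0.2] [0.   0.35 0.02] [0.5925 0.1807 0.0319]
0.049 [-2.7 -0.6  2.1] [-0.05  0.5   0.09] [0.5944 0.1807 0.0319]
0.051 [-19.2  -0.6  14. ] [-0.08  1.76 -0.05] [0.5944 0.1806 0.0317]
 t 23.45 tcp [0.5944 0.1806 0.0317] F [-19.2  -0.6  14. ] M [-0.08  1.76 -0.05] op 0.125 gf 60.0
```

Contact with the back stop at the expected depth. Relax, release and retreat.

```bash
python3 - <<'E'
from h import *
env.line_to(pose(rk(.0492,0,.0147),RY)[0],speed=.03); stat("relax")
env.move_gripper(.35,60); env.sleep(.3); stat("open")
P,O=pose(rk(.048,0,.015),RY)
env.line_to(P+[-.06,0,.08],speed=.12)
env.line_to(P+[-.13,0,.16],speed=.15); env.sleep(.2)
p,d,C=shot(5); fin(p,C); stat()
h=cv2.cvtColor(p,cv2.COLOR_RGB2HSV)
b=(h[...,0]>90)&(h[...,0]<130)&(h[...,1]>60)&(abs(C[...,0]-.6)<.12)&(abs(C[...,1]-.18)<.12)
for nm,m in (("fin",b&(C[...,2]>.057)&(C[...,2]<.073)),("wall",b&(C[...,2]>.02)&(C[...,2]<.05)),("wall top",b&(C[...,2]>.04)&(C[...,2]<.05))):
    P=C[m]
    if len(P)>10: print(nm,len(P),cv2.minAreaRect((P[:,:2]*1000).astype(np.float32)),P.min(0).round(4),P.max(0).round(4))
print("expected fin", rk(.048-.0875,0), "front wall",rk(-.012,0), "knob", rk(-.068,-.1))
m=(abs(C[...,0]-.58)<.1)&(abs(C[...,1]-.08)<.05)&((h[...,0]<6)|(h[...,0]>174))&(h[...,1]>150)&(C[...,2]>.07)
print("knob",m.sum(),np.median(C[m],0) if m.any() else 0)
E
```

```text
relax t 23.7 tcp [0.5942 0.1807 0.0317] F [-8.8 -0.6  8.9] M [-0.07  0.95 -0.05] op 0.123 gf 60.0
open t 24.57 tcp [0.5946 0.1807 0.0315] F [-1.  -0.7  0. ] M [ 0.07  0.13 -0.02] op 0.352 gf 0.0
 t 26.68 tcp [0.4635 0.1806 0.1913] F [ 0.2  0.3 -0.4] M [0.01 0.12 0.05] op 0.35 gf 0.0
fin 296 ((579.8203735351562, 180.91046142578125), (31.561338424682617, 10.956316947937012), 0.9628802537918091) [0.564  0.1755 0.057 ] [0.5955 0.1867 0.0678]
wall 201 ((628.4462890625, 193.88304138183594), (62.345645904541016, 122.1063461303711), 77.6302261352539) [0.564  0.1511 0.0205] [0.6829 0.2212 0.0499]
wall top 110 ((628.9202270507812, 170.290283203125), (121.68730926513672, 61.10197830200195), 13.609779357910156) [0.5642 0.1511 0.04  ] [0.6829 0.2143 0.0499]Traceback (most recent call last):
  File "<stdin>", line 13, in <module>
  File "h.py", line 32, in rk
    def rk(*v): return RK+R.from_euler('z',RY).apply(v)
                          ~~~~~~~~~~~~~~~~~~~~~~~~~~^^^
  File "scipy/spatial/transform/_rotation.pyx", line 2580, in scipy.spatial.transform._rotation.Rotation.apply
ValueError: Expected input of shape (3,) or (P, 3), got (2,).
```

View pics/w5.png

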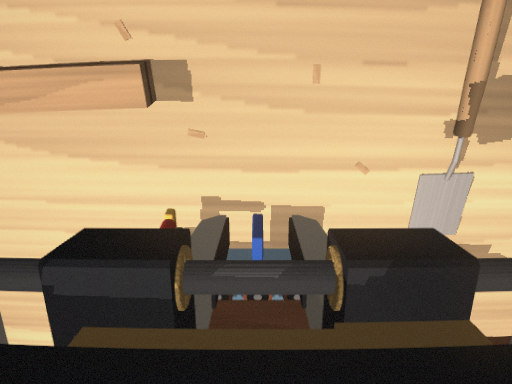

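The tray is home: the fin's end is at x=0.564 against 0.5645 expected, and it is square to the rack. Next I grip the red knob, drag the catch most of the way round, then finish by pushing with closed fingers.

```bash
cat >> h.py <<'E'
L=np.radians(20)
def kn(th,z=.070,dx=0,dy=0): return pose(rk(-.023-.045*np.sin(th)+dx,-.1+.045*np.cos(th)+dy,z),RY,rel=np.zeros(3),t=L)
E
python3 - <<'E'
from h import *
top=kn(1.57,z=.17); print([np.round(env.inverse_kinematics(*kn(t)),2) for t in (1.57,.8,.3)])
env.move_ptp(*top); 
env.line_to(kn(1.57)[0],speed=.12); stat("at")
env.move_gripper(0,15); stat("closed")
p,d,C=shot(6)
E
```

```text
[array([ 0.07,  0.52,  1.96, -0.06,  0.32, -1.46]), array([ 0.13,  0.54,  1.91, -0.12,  0.35, -1.35]), array([ 0.15,  0.57,  1.85, -0.13,  0.38, -1.33])]
at t 28.32 tcp [0.5716 0.0807 0.0531] F [ 0.3 -0.6 -0. ] M [-0.    0.14  0.06] op 0.348 gf 0.0
closed t 28.74 tcp [0.5714 0.0805 0.0528] F [-2.8  0.6  4.9] M [0.19 0.23 0.04] op 0.169 gf 15.0
```

Opening 0.169 ≈ 16 mm, so the knob is held. Drag it along the arc.

```bash
python3 - <<'E'
from h import *
for th in np.arange(1.45,.29,-.115):
    env.line_to(kn(th)[0],speed=.06); F=env.read_force(); print(round(th,2),np.round(F,1),round(env.read_opening(),3))
    if np.linalg.norm(F[:2])>20: print("stop"); break
stat()
E
```

```text
1.45 [-2.7 -1.   5.8] 0.168
1.34 [-1.3 -2.4  5.3] 0.17
1.22 [ 0.2 -2.5  4.6] 0.17
1.1 [-0.7 -3.   4.1] 0.166
0.99 [ 0.8 -2.8  2.7] 0.168
0.88 [ 0.6 -3.4  1.9] 0.167
0.76 [ 0.1 -3.1  0.5] 0.168
0.64 [ 0.2 -1.2  0.1] 0.167
0.53 [ 0.2 -1.9 -1.8] 0.169
0.42 [-0.5 -3.  -2.7] 0.168
0.3 [-0.7 -3.1 -1.9] 0.172
 t 31.54 tcp [0.6022 0.1237 0.0521] F [-0.7 -3.1 -1.9] M [-0.62  0.52 -0.46] op 0.172 gf 15.0
```

```bash
python3 - <<'E'
from h import *
env.move_gripper(.35,15)
P,O=kn(.3); env.line_to(P-[.045,0,0],speed=.12); env.move_gripper(0,15); stat("back")
def tip(x): 
    return rk(x,-.056,.055)
env.line_to(tip(-.062),speed=.1)
for x in np.arange(-.058,-.0335,.002):
    env.line_to(tip(x),speed=.05); F=env.read_force(); print(round(x,3),np.round(F,1),np.round(env.read_ee_pos(),4))
    if F[0]<-10: break
stat()
E
```

```text
back t 33.28 tcp [0.5574 0.1238 0.0523] F [-0.2  0.1  0.2] M [-0.05  0.14 -0.  ] op 0.004 gf 0.0
-0.058 [-0.2  0.1  0.1] [0.5742 0.1244 0.0549]
-0.056 [ 0.5  0.5 -0.4] [0.5762 0.1245 0.055 ]
-0.054 [0.5 0.  0.6] [0.5783 0.1245 0.055 ]
-0.052 [ 0.  -0.2 -0.7] [0.5804 0.1245 0.055 ]
-0.05 [ 0.1  0.2 -1.3] [0.5824 0.1245 0.055 ]
-0.048 [-0.2 -0.6  0.8] [0.5842 0.1246 0.0549]
-0.046 [-0.6  0.2 -0.1] [0.5863 0.1246 0.055 ]
-0.044 [-0.9  0.1 -0.2] [0.5883 0.1246 0.055 ]
-0.042 [ 0.6  0.1 -0.3] [0.5904 0.1247 0.0551]
-0.04 [-0.8 -0.1  0.1] [0.5924 0.1247 0.055 ]
-0.038 [-0.9  0.5  0.4] [0.5944 0.1247 0.055 ]
-0.036 [-4.7  3.1  1.9] [0.5957 0.1248 0.0548]
-0.034 [-13.4   0.8   8.5] [0.5963 0.1248 0.0544]
 t 36.82 tcp [0.5963 0.1248 0.0544] F [-13.4   0.8   8.5] M [0.29 1.87 0.1 ] op 0.007 gf 7.0
```

The hard stop came about where a shut catch would put it, but the push before that was very light. I check by camera.

```bash
python3 - <<'E'
from h import *
P=np.array(env.read_ee_pos()); env.line_to(P+[-.10,0,.05],speed=.15); env.line_to(P+[-.19,.02,.16],speed=.2); env.sleep(.2)
p,d=env.capture("scene"); C=cloud("scene",d)
p2,d2,C2=shot(7); T,dT=env.capture("top"); CT=cloud("top",dT)
for nm,q,c in (("scene",p,C),("wrist",p2,C2),("top",T,CT)):
    h=cv2.cvtColor(q,cv2.COLOR_RGB2HSV)
    m=(abs(c[...,0]-.58)<.1)&(abs(c[...,1]-.1)<.07)&((h[...,0]<6)|(h[...,0]>174))&(h[...,1]>150)&(c[...,2]>.045)&(c[...,2]<.095)
    print(nm,"knob",m.sum(),np.median(c[m],0).round(4) if m.any() else 0)
print("expect shut",rk(-.023,-.055,.086))
a=cv2.resize(p[130:230,270:400,::-1],(780,600)); cv2.imwrite("pics/s7.png",cv2.resize(np.hstack([cv2.resize(a,(400,300)),cv2.resize(T[130:220,140:260,::-1],(400,300))]),(800,300)))
stat()
E
```

```text
scene knob 5 [0.6096 0.1197 0.056 ]
wrist knob 0 0
top knob 9 [0.6088 0.1218 0.0838]
expect shut [0.6092219  0.12590365 0.086     ]
 t 38.94 tcp [0.4064 0.1447 0.214 ] F [-0.5  0.5 -0.3] M [ 0.03  0.21 -0.04] op 0.004 gf 0.0
```

View pics/s7.png

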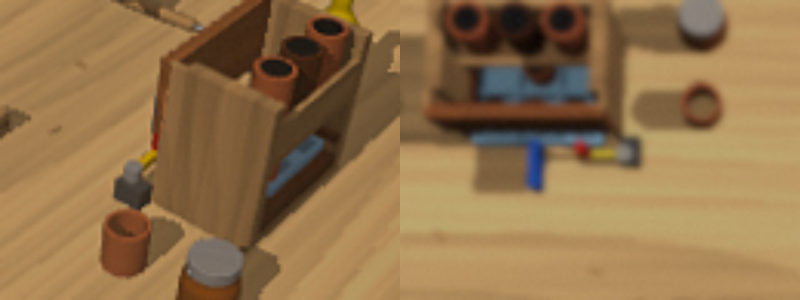

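The left half shows the yellow arm lying along the rack's front. In the right half the arm runs from the pivot at (625,152) to the knob at (582,149), parallel to the tray's front, which is shut. The knob's x of 0.609 matches the expected shut value, and the tray is square and home. Handing in.

```bash
python3 -c "
from rig import env
print(env.close_job())"
```

```text
the job is handed in; nothing more can be done
None
```

The job is handed in with no verdict returned: the tray is home against the back stop and the catch is shut (both checked by camera). All four drums stood when last fully in view, just before insertion; I did not recheck them individually afterwards.

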